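# Contact-probe check of two sloped warming plates

## Task

Take the black-handled contact probe out of its stand and check the two sloped steel warming plates with it: first rest its tip inside the ringed mark of the round plate for about a second, then lift it off and set it inside the ringed mark of the square plate. At each mark hold the probe square to the sloping face and press lightly, so that its sprung tip goes about half-way in; finish while still holding it like that on the square plate - do not put it down or let go - and leave the jars, cup and timer alone.

Things in the scene. Friction and masses are not known exactly. Their poses are not given: they have to be found in the camera images.
- stand: fixed probe stand: black base 100x100 mm, two steel posts, and an aluminium deck 60 mm (its x) by 100 mm (its y), 12 mm thick, top at z 100 mm, with an 18 mm through hole in its middle in which the probe hangs. Origin: centre of the underside of the base, straight below the hole; z up.
- probe: loose, 0.16 kg, upright in the stand, same yaw. Origin: centre of the underside of its collar (38 mm dia, 6 high), which rests on the deck 100 mm above the table; z up along it. Black handle above, rounded bar 34 mm (x) by 26 mm (y), from 5 to 67 mm over the origin, dial on top (to 70). Grip firmly across the 26 mm, 40 mm over the origin. Below: steel shaft, 12 mm dia, to 55 mm under the origin.
- tip_end (a point): centre of the flat end of the sprung brass tip (10 mm dia) under the shaft; on the probe's axis, 78 mm below the probe's origin when the tip is free; moves with the tip; axes as the probe's. It must rise straight up at least 80 mm to clear the deck.
- probe_tip (a joint): how far the sprung tip is pushed into the probe, m: 0 free, 0.015 fully in (hard stop). Spring about 0.9 N at 0, 3 N half-way in, 5.4 N at the stop.
- round_stand: fixed foot of the round plate, on four legs, 110x90 mm; origin: centre of its underside on the table. The round plate is a steel disc, 112 mm dia, 12 mm thick; centre of its face is 55 mm above the table. The face slopes 15 degrees (0.26 rad) and rises towards the stand's +x.
- round_spot (a point): the mark on the round plate: centre of a dark ring of 26 mm outer and 21 mm inner diameter with a dot in the middle, flush with the steel face, 18 mm uphill of the plate's centre (about 60 mm above the table). Its z is the normal out of the sloping face, its x points uphill along the face.
- square_stand: fixed foot of the square plate, like the round one's; the square steel plate is 112x112 mm, 12 mm thick, centre of its face 55 mm above the table, same slope of 0.26 rad rising towards the stand's +x, with a lip 5 mm high along its lower edge.
- square_spot (a point): the mark on the square plate: same ring and dot, flush, 18 mm uphill of the plate's centre (about 60 mm above the table). Its z is the normal out of the sloping face, its x points uphill along the face.
- jar_black: loose bystander: spice jar with black cap, 40 mm dia, 105 mm high; origin at the centre of its underside
- jar_red: loose bystander: spice jar with red cap, 44 mm dia, 105 mm high; origin at the centre of its underside
- cup: loose bystander: white lidded deli cup, 74 mm dia, 68 mm high; origin at the centre of its underside
- timer: loose bystander: white kitchen timer, 30x74x66 mm, standing; origin at the centre of its underside
Mind the look-alikes: they are no part of the job. Leave any orange look-alike of the probe alone.

How it is judged:
By the outcome, as a careful person would: the job done as asked, in the order asked, and still so for the second after the job is handed in, while the arm keeps its last pose, push and grip.
It also fails if it takes over 45 s, if anything falls off the work surface, if the arm or the gripper's body presses on something with over 40 N, if the wrist force passes 120 N, or if a joint passes its speed limit or range.

## Robot

A 6-joint arm with a two-finger parallel gripper is mounted at the origin on the work surface; the furniture and walls round the work are solid. World frame = base frame: x ahead of the robot, y to its left, z up, the work surface at z = 0. Lengths are in m, angles in rad, forces in N, time in s.
With the tool pointing down it reaches from about 0.25 to 0.775 m from the base axis. Payload 4 kg.
Tool frame: the origin (TCP) lies at the very end of the fingers, on their centre line; the grasp point (between the pads) lies 19 mm behind it; z points along the fingers, x is the direction in which the jaws open and shut, and the axes are right-handed (so a half turn about z gives the same grasp; the last joint's range is limited). The gripper opens to 94 mm and grips with 3 to 60 N. Pads are 16 mm wide; open, the fingers measure 119 mm over their backs; the gripper's body (75 mm by 177 mm) begins 78 mm behind the grasp point.
Start: joints at [-1.236, 0.087, 1.371, -0, 1.684, -0.103], TCP at [0.233, -0.498, 0.206] pointing down, gripper open.
Joint ranges: [-3.1, 3.1], [-0.76, 2.03], [0.27, 2.55], [-1.08, 4.22], [0.17, 2.65], [-2.57, 2.57]. Speed limits (rad/s): [2.79, 2.79, 3.14, 3.14, 3.14, 3.14].

## Interface

Orientations are given as [roll, pitch, yaw] about the fixed x, y, z axes, in that order (R = Rz(yaw) Ry(pitch) Rx(roll)).
In Python, from bench import robot, cams, ticket gives the robot as it stands.
- The arm moves only by the tool jog_arm, never from a script. Its argument "series" is a list of rows, each an object of numbers: "x", "y", "z": the shift along the tool's x, y, z in m; "rx", "ry", "rz": the turn, a rotation vector about the tool's x, y, z in degrees. A call has 1 to 12 rows; each row shifts and turns the pose as measured when the row begins, along the tool's axes as they then stand; what a row does not reach is not made up. A row lasts 1/12 s, in which the tool goes at most 41.7 mm and 7.16 degrees, less where a joint would pass 70% of its speed; a pose out of reach is approached as far as the arm can. A call with a gripper value outside its range is refused whole. "claw" is the opening, from 0 (shut) to 1 (fully open), set as the call begins (left out, the last holds). The fingers move at their own pace and stop on an object; the grip force is fixed at half the most. Time passes only in rows, so rows that do not move let the fingers close. It gives the time, the measured TCP pose, the force and the opening at its end, in the units of the state.
- robot.get_obs(): the state, without advancing time (a new reading comes with each control period).
- cams.snapshot(name): name is "scene" or "side" or "wrist"; returns a dict with "img" (420x560x3 uint8, red, green, blue), "mtx" (3x3 intrinsics, pixels), "k1" (the pictures are not rectified: a ray, as slopes to the right and down, at radius r is drawn at 1 + k1 r^2 times it, then the intrinsics apply), "origin" and "attitude" of the camera in the world. Camera axes: x right, y down, z forward; pixel columns grow to the right and rows downward; lengths in m; the calibration is good to about 2 mm. A picture is of the moment at which its call begins. There is no depth.
- ticket.close_job(): hands the job in, once; it reports no verdict.
Trained networks look in a picture, given as the dict that the camera call returned (one of the last four; its "shot" number tells which), for a name from the list of things; names that differ only in an ending like _2 or _b are one class to them, and where a whole thing is asked for, a point or a joint stands for the part that bears it (a point fixed in the world has none). Each returns a list of dicts, best first, with "p" (0 to 1); they miss things now and then, are a little off and sometimes report something else, mostly with a low value. They report only what shows in the picture. A call takes as long as a camera call. They do not tell look-alikes from the thing itself.
- cams.look_for(thing, picture): "bbox" ([left, top, width, height] in pixels, round what is visible of it).
The state is a dict: "time": time; "joint_positions": joint angles; "qvel": joint speeds; "joint_torque": joint torques, N m; "tool_pos": TCP position; "ee_rot": TCP orientation; "wrist_force": force on the tool from outside, world axes, zero at the start; "wrist_torque": the same for the moment, N m; "width": finger opening in m.
Only numpy, scipy, OpenCV 4.12 (cv2) and the standard library are available. Lean on these libraries where they do the work, as an engineer would, in place of code of your own. Each camera call takes 0.05 s, during which the arm holds its last target.

## Working session

There is one attempt and no reset: what is moved stays moved. The work goes in short steps, Python scripts to look and compute and a tool call to move; the robot and the scene stay as the last step left them, time stands still between calls to the robot, and variables do not carry over. Pictures are saved under pics/ and viewed, and the job is handed in when it is done.

Besides the shell and the picture viewer there is one more tool, called after "Request:" as name([rows], argument=value, ...), one row to a line, values as JSON. jog_arm: Moves the arm, as the interface text tells. Its arguments: {"type":"object","properties":{"series":{"type":"array","items":{"type":"object","properties":{"x":{"type":"number"},"y":{"type":"number"},"z":{"type":"number"},"rx":{"type":"number"},"ry":{"type":"number"},"rz":{"type":"number"}}}},"claw":{"type":"number"}},"required":["series"]}

```bash
ls; mkdir -p pics; python3 - <<'E'
from bench import robot,cams,ticket
import cv2,numpy as np
for n in ["scene","side","wrist"]:
    s=cams.snapshot(n)
    cv2.imwrite(f"pics/a_{n}.png",s["img"][:,:,::-1])
    print(n,s["mtx"],s["k1"],s["origin"],s["attitude"],s["shot"])
    if n!="wrist":
        for t in ["probe","stand","round_stand","square_stand","jar_black","jar_red","cup","timer"]:
            print(t,[(d["bbox"],round(d["p"],2)) for d in cams.look_for(t,s)][:4])
print(robot.get_obs())
E
```

```text
pics
scene [[532.65799752   0.         283.98787199]
 [  0.         532.65799752 211.92531201]
 [  0.           0.           1.        ]] -0.14934230956097772 [-0.08129643 -0.89827096  1.26191168] [-2.4270664   0.00682762 -0.46903814] 1
probe [([272.0, 295.3, 11.1, 36.0], 0.67), ([312.9, 185.8, 35.7, 28.5], 0.5)]
stand [([292.5, 232.3, 18.4, 14.7], 0.43)]
round_stand [([270.3, 152.7, 37.7, 37.1], 0.7)]
square_stand [([310.4, 187.7, 38.7, 25.9], 0.87)]
jar_black []
jar_red []
cup [([290.4, 231.1, 18.6, 15.8], 0.56)]
timer []
side [[403.09327581   0.         274.52403124]
 [  0.         403.09327581 210.38850147]
 [  0.           0.           1.        ]] -0.04227587604715174 [-0.02313168  0.36937667  0.98472977] [-2.60082296  0.00937006 -2.30976722] 2
probe [([391.0, 170.4, 19.7, 37.5], 0.85), ([287.4, 125.5, 17.0, 26.9], 0.83), ([276.4, 204.2, 14.3, 36.4], 0.59), ([290.3, 188.4, 25.1, 33.5], 0.5)]
stand [([275.5, 134.7, 39.8, 50.2], 0.76)]
round_stand [([162.6, 215.4, 48.9, 50.1], 0.64)]
square_stand [([224.1, 168.0, 50.5, 50.1], 0.7)]
jar_black [([189.3, 277.8, 20.2, 29.7], 0.6)]
ja
[... 405 characters left out ...]
3
{'time': 0.95, 'joint_positions': array([-1.23612049e+00,  8.72066889e-02,  1.37069566e+00, -8.88713405e-06,
        1.68365367e+00, -1.03097439e-01]), 'qvel': array([-1.48474258e-04,  1.79637017e-03,  1.95954623e-05, -1.40288568e-04,
        1.59948730e-03,  2.56811593e-04]), 'joint_torque': array([-1.24385274e-04, -3.40042484e+01, -3.02605891e+01,  7.19815702e-02,
        2.34917138e-02,  1.49099276e-05]), 'tool_pos': array([ 0.23315284, -0.49813791,  0.20550442]), 'ee_rot': array([ 3.14158010e+00, -3.55364535e-05, -1.13302405e+00]), 'wrist_force': array([ 0.44941575,  0.04447519, -0.01457283]), 'wrist_torque': array([-0.03141786, -0.03789824, -0.00216645]), 'width': 0.09432574877349262}
```

View pictures.

View pics/a_scene.png

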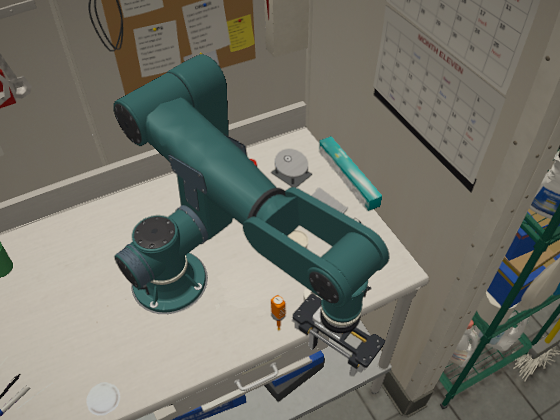

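View pics/a_side.png

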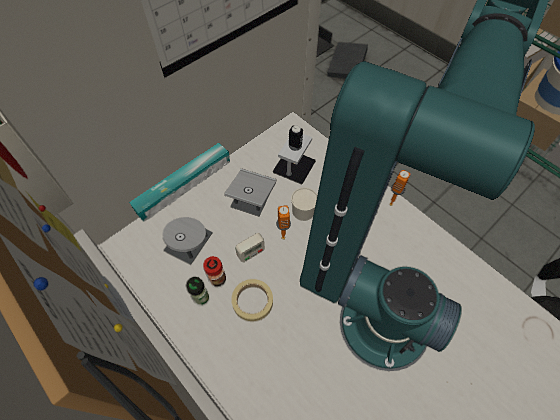

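View pics/a_wrist.png

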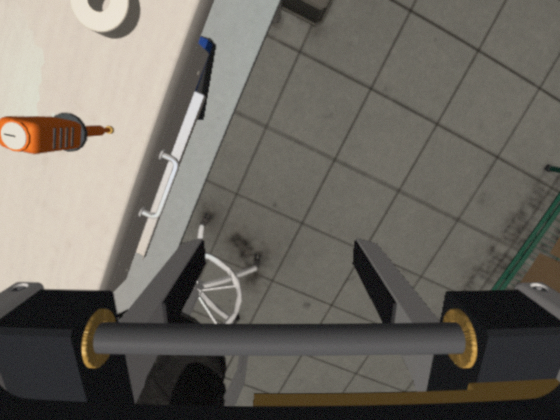

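```bash
python3 - <<'E'
import cv2
a=cv2.imread("pics/a_scene.png")[120:345,220:400]; cv2.imwrite("pics/a_scene_c.png",cv2.resize(a,None,fx=2.6,fy=2.6,interpolation=cv2.INTER_CUBIC))
a=cv2.imread("pics/a_side.png")[115:275,140:360]; cv2.imwrite("pics/a_side_c.png",cv2.resize(a,None,fx=3.6,fy=3.6,interpolation=cv2.INTER_CUBIC))
E
```

```text
(no output)
```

View pics/a_scene_c.png

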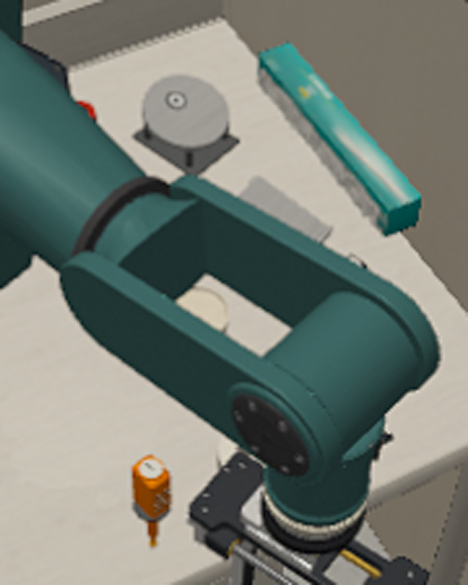

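View pics/a_side_c.png

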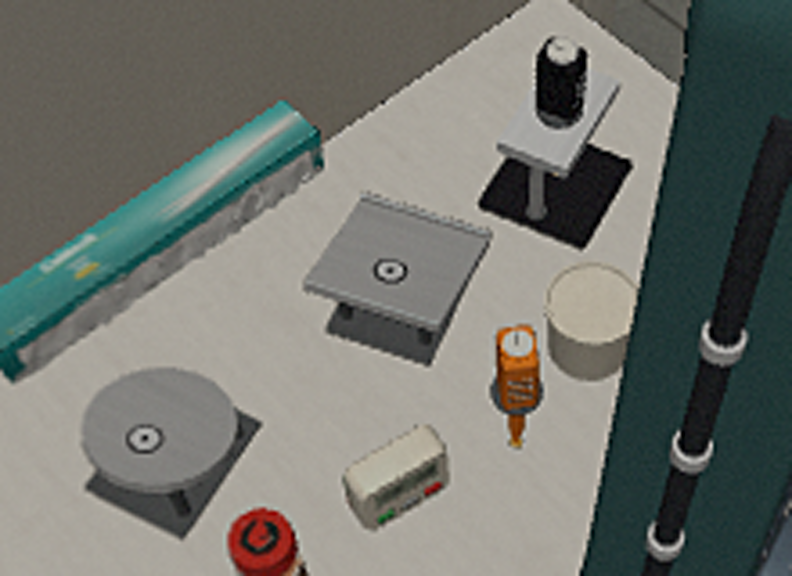

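```bash
cat > h.py <<'E'
import numpy as np,cv2
from scipy.spatial.transform import Rotation as Ro
def cam(s): return dict(K=np.array(s["mtx"]),k1=s["k1"],o=np.array(s["origin"]),R=Ro.from_euler('xyz',s["attitude"]).as_matrix())
def proj(c,P):
    P=np.atleast_2d(P); 
    q=(P-c["o"])@c["R"]; u=q[:,:2]/q[:,2:]; r2=(u**2).sum(1,keepdims=True); u=u*(1+c["k1"]*r2)
    return u@np.diag([c["K"][0,0],c["K"][1,1]])+c["K"][:2,2]
def ray(c,p):
    d=cv2.undistortPoints(np.array([[p]],float),c["K"],np.array([c["k1"],0,0,0.]))[0,0]
    v=c["R"]@np.array([d[0],d[1],1]); return c["o"],v
def at(c,p,z):
    o,v=ray(c,p); return o+v*(z-o[2])/v[2]
E
python3 - <<'E'
from h import *
S=dict(mtx=[[403.09327581,0,274.52403124],[0,403.09327581,210.38850147],[0,0,1]],k1=-0.04227587604715174,origin=[-0.02313168,0.36937667,0.98472977],attitude=[-2.60082296,0.00937006,-2.30976722])
C=dict(mtx=[[532.65799752,0,283.98787199],[0,532.65799752,211.92531201],[0,0,1]],k1=-0.14934230956097772,origin=[-0.08129643,-0.89827096,1.26191168],attitude=[-2.4270664,0.00682762,-0.46903814])
s=cam(S);c=cam(C)
f=lambda x,y:(140+(x+.5)/3.6-.5,115+(y+.5)/3.6-.5)
g=lambda x,y:(220+(x+.5)/2.6-.5,120+(y+.5)/2.6-.5)
print("dial",at(s,f(562,47),.17))
for p in [(497,147),(560,172),(620,85)]: print("deck",at(s,f(*p),.1 if p!=(560,172) else .1))
for p in [(480,207),(585,248),(633,160)]: print("base",at(s,f(*p),.006))
print("rspot",at(s,f(145,438),.0597),at(c,g(177,100),.0597))
print("sspot",at(s,f(390,271),.0597))
for p in [(360,195),(490,235)]: print("lip",at(s,f(*p),.046))
for p in [(303,288),(432,330)]: print("hi",at(s,f(*p),.066))
for p in [(85,487),(183,538),(262,424)]: print("rbase",at(s,f(*p),.006))
for p in [(327,330),(430,365)]: print("sqbase",at(s,f(*p),.006))
print("base test",proj(s,[0,0,0]),proj(c,[0,0,0]))
for n,p in dict(cup=(590,290),).items(): print(n,at(s,f(*p),.068))
for n,p in dict(timer=(397,450),ora=(517,340),red=(262,535)).items(): print(n,at(s,f(*p),.066))
E
```

```text
dial [ 0.49690944 -0.17149545  0.17      ]
deck [ 0.50128518 -0.10922805  0.1       ]
deck [ 0.45058588 -0.12818413  0.1       ]
deck [ 0.48106811 -0.22385528  0.1       ]
base [ 0.51972495 -0.10656071  0.006     ]
base [ 0.4305789  -0.14182598  0.006     ]
base [ 0.46802236 -0.23565497  0.006     ]
rspot [0.50148896 0.23458899 0.0597    ] [0.49934965 0.23825884 0.0597    ]
sspot [0.49182045 0.01116723 0.0597    ]
lip [ 0.57207206 -0.02414464  0.046     ]
lip [ 0.47188061 -0.07450147  0.046     ]
hi [0.52129509 0.07216182 0.066     ]
hi [0.42687996 0.02486575 0.066     ]
rbase [0.52872707 0.28416305 0.006     ]
rbase [0.44557798 0.25427316 0.006     ]
rbase [0.48098995 0.15348534 0.006     ]
sqbase [0.51274191 0.06362144 0.006     ]
sqbase [0.43321571 0.02466142 0.006     ]
base test [[383.60355489 323.99240517]] [[170.01619846 280.4398956 ]]
cup [ 0.37177541 -0.08529808  0.068     ]
timer [0.36867714 0.10890789 0.066     ]
ora [ 0.37770928 -0.01566629  0.066     ]
red [0.38184518 0.21975846 0.066     ]
```

Request:
jog_arm([
  {"x": -0.0236, "y": -0.0282, "z": -0.0104},
  {"x": -0.0236, "y": -0.0282, "z": -0.0104},
  {"x": -0.0236, "y": -0.0282, "z": -0.0104},
  {"x": -0.0236, "y": -0.0282, "z": -0.0104},
  {"x": -0.0236, "y": -0.0282, "z": -0.0104},
  {"x": -0.0236, "y": -0.0282, "z": -0.0104},
  {"x": -0.0236, "y": -0.0282, "z": -0.0104},
  {"x": -0.0236, "y": -0.0282, "z": -0.0104},
  {"x": -0.0236, "y": -0.0282, "z": -0.0104},
  {"x": -0.0236, "y": -0.0282, "z": -0.0104},
  {"x": -0.0236, "y": -0.0282, "z": -0.0104, "rz": 3},
  {"x": -0.0236, "y": -0.0282, "z": -0.0104, "rz": 3},
], claw=1)

```text
invalid input
```

Request:
jog_arm([
  {"x": 0},
])

```text
invalid input
```

```bash
python3 - <<'E'
from bench import robot,cams,ticket
import cv2,pickle
s=cams.snapshot("wrist"); pickle.dump(s,open("w1.pkl","wb"))
a=s["img"][:,:,::-1]; cv2.imwrite("pics/w1.png",cv2.resize(a,None,fx=1.42,fy=1.42,interpolation=cv2.INTER_CUBIC))
o=robot.get_obs(); print(o["time"],o["tool_pos"],o["ee_rot"],o["joint_positions"],o["wrist_force"]); print(s["origin"],s["attitude"])
E
```

```text
1.0 [ 0.23319719 -0.49814733  0.20550886] [-3.14157017e+00 -8.83918833e-05 -1.13294309e+00] [-1.23607540e+00  8.72254839e-02  1.37066668e+00  3.16627268e-05
  1.68361488e+00 -1.03128744e-01] [-0.42616485  1.01299906  0.58795229]
[ 0.30607782 -0.46401454  0.38420712] [ 2.86344656e+00 -1.67785224e-03 -1.13347724e+00]
```

View pics/w1.png

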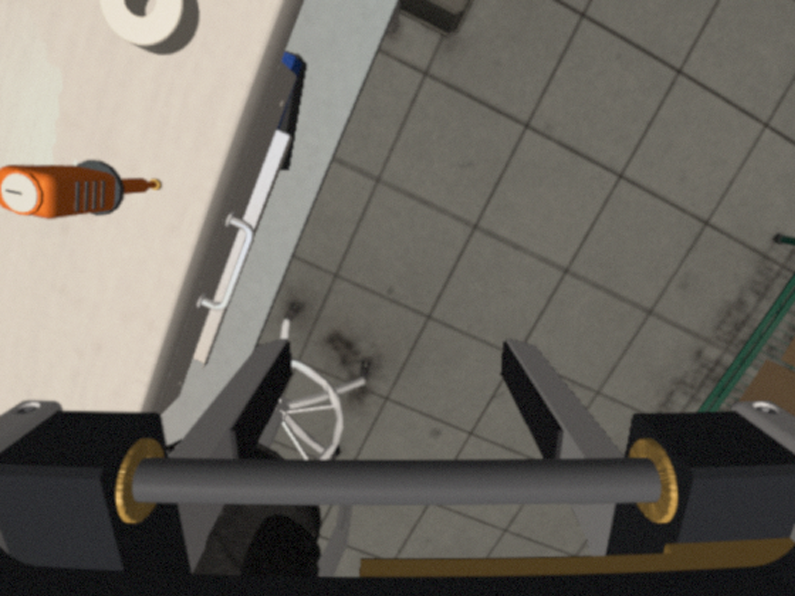

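Request:
jog_arm([
  {"x": 0, "y": 0, "z": -0.02, "rx": 0, "ry": 0, "rz": 0},
], claw=1)

```text
time: 1.08
tool_pos: [0.2324, -0.4961, 0.2211]
ee_rot: [-3.141, 0.009, -1.133]
wrist_force: [0.5, 0.3, 0.0]
width: 0.0938
```

Request:
jog_arm([
  {"x": -0.0236, "y": -0.0282, "z": -0.0104, "rx": 0, "ry": 0, "rz": 0},
  {"x": -0.0236, "y": -0.0282, "z": -0.0104, "rx": 0, "ry": 0, "rz": 0},
  {"x": -0.0236, "y": -0.0282, "z": -0.0104, "rx": 0, "ry": 0, "rz": 0},
  {"x": -0.0236, "y": -0.0282, "z": -0.0104, "rx": 0, "ry": 0, "rz": 0},
  {"x": -0.0236, "y": -0.0282, "z": -0.0104, "rx": 0, "ry": 0, "rz": 0},
  {"x": -0.0236, "y": -0.0282, "z": -0.0104, "rx": 0, "ry": 0, "rz": 0},
  {"x": -0.0236, "y": -0.0282, "z": -0.0104, "rx": 0, "ry": 0, "rz": 0},
  {"x": -0.0236, "y": -0.0282, "z": -0.0104, "rx": 0, "ry": 0, "rz": 0},
  {"x": -0.0236, "y": -0.0282, "z": -0.0104, "rx": 0, "ry": 0, "rz": 0},
  {"x": -0.0236, "y": -0.0282, "z": -0.0104, "rx": 0, "ry": 0, "rz": 3},
  {"x": -0.0236, "y": -0.0282, "z": -0.0104, "rx": 0, "ry": 0, "rz": 3},
  {"x": 0, "y": 0, "z": 0, "rx": 0, "ry": 0, "rz": 0},
], claw=1)

```text
time: 2.08
tool_pos: [0.4119, -0.1177, 0.3454]
ee_rot: [-3.135, 0.005, -1.25]
wrist_force: [0.2, 0.9, 0.8]
width: 0.094
```

```bash
python3 - <<'E'
from bench import robot,cams,ticket
import cv2,pickle
s=cams.snapshot("wrist"); pickle.dump(s,open("w1.pkl","wb"))
a=s["img"][:,:,::-1]; cv2.imwrite("pics/w2.png",cv2.resize(a,None,fx=1.42,fy=1.42,interpolation=cv2.INTER_CUBIC))
o=robot.get_obs(); print(o["time"],o["tool_pos"],o["ee_rot"],o["joint_positions"],o["wrist_force"]); print(s["origin"],s["attitude"])
E
```

```text
2.1333 [ 0.41079408 -0.11982307  0.34466476] [-3.13710683  0.00379689 -1.25076408] [-0.42129175 -0.17072152  1.3448384   0.0063184   1.96672391  0.83191983] [-0.6076952  -0.28453575 -0.1968577 ]
[ 0.4873574  -0.09341629  0.52467062] [ 2.8705646   0.00304718 -1.25051659]
```

View pics/w2.png

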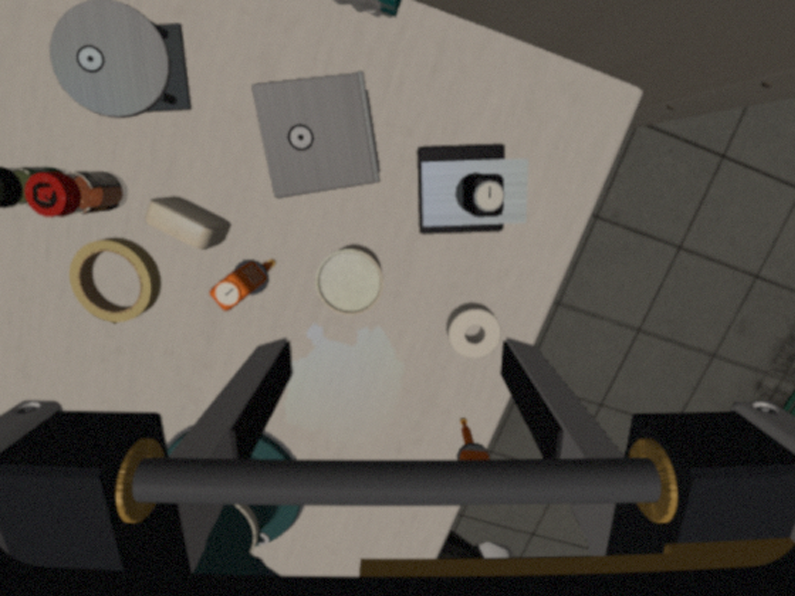

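```bash
python3 - <<'E'
import cv2,pickle
a=pickle.load(open("w1.pkl","rb"))["img"][:,:,::-1]
for n,(x,y,w,h) in dict(st=(285,90,95,80),sq=(170,40,105,105),ro=(25,0,115,85)).items():
    k=6; cv2.imwrite(f"pics/w2_{n}.png",cv2.resize(a[y:y+h,x:x+w],None,fx=k,fy=k,interpolation=cv2.INTER_CUBIC)[:600])
E
```

```text
(no output)
```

View pics/w2_st.png

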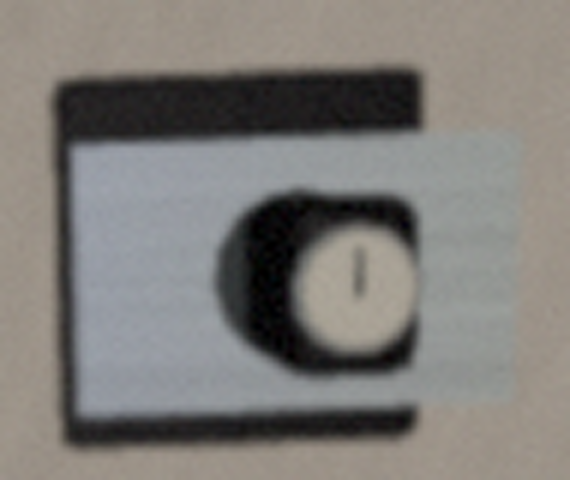

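View pics/w2_sq.png

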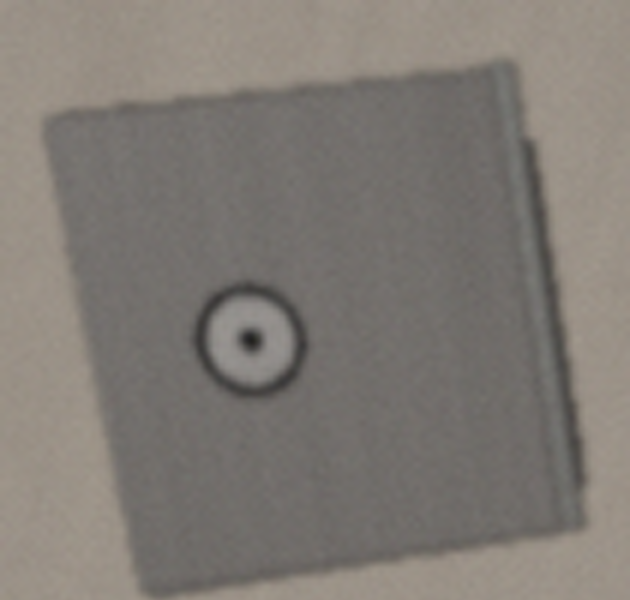

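View pics/w2_ro.png

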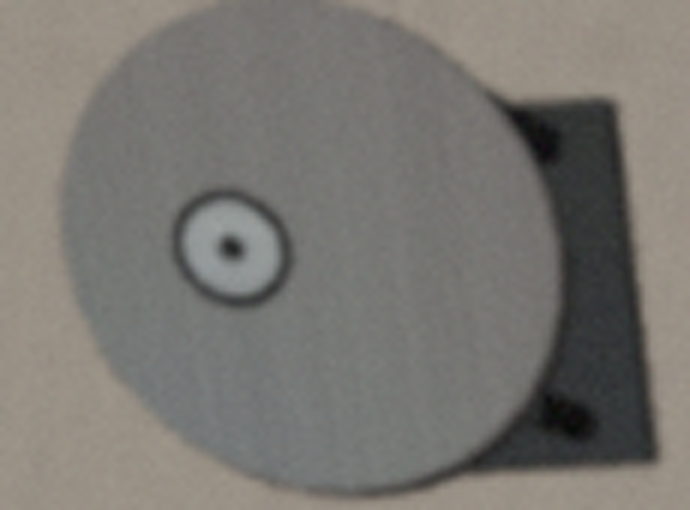

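```bash
cat > fit.py <<'E'
from h import *
import pickle
from scipy.optimize import least_squares
s=pickle.load(open("w1.pkl","rb")); c=cam(s)
F=lambda p,o:(np.array(p,float)+.5)/6-.5+np.array(o)
def fit(model,pix,x0):
    f=lambda q:(proj(c,model(q))-pix).ravel()
    r=least_squares(f,x0,loss="soft_l1"); return r.x,np.round(f(r.x).reshape(-1,2),1)
def Rz(a): return np.array([[np.cos(a),-np.sin(a),0],[np.sin(a),np.cos(a),0],[0,0,1]])
# stand
L=np.array([[.03,-.05,.1],[.03,.05,.1],[-.03,.05,.1],[-.03,-.05,.1],[0,0,.17]])
# image: camera up is ~+x(19deg) ; left = +y
pix=F([(525,129),(68,142),(76,417),(515,403),(357,288)],(285,90))
m=lambda q:L@Rz(q[2]).T+[q[0],q[1],0]
x,r=fit(m,pix,[.49,-.17,.33]);print("stand",x,np.degrees(x[2]),r.tolist())
# square: corners on face, with lip
t=np.radians(15); 
def pl(P): # face coords (u uphill, v, n)-> stand
    P=np.array(P); return np.c_[P[:,0]*np.cos(t)-P[:,2]*np.sin(t),P[:,1],.055+P[:,0]*np.sin(t)+P[:,2]*np.cos(t)]
# image top = world +19deg ~ uphill(116)-90 => v=-: 
L2=pl([[.056,-.056,0],[.056,.056,0],[.018,0,0]])
pix2=F([(45,118),(146,597),(251,340)],(170,40))
m2=lambda q:L2@Rz(q[2]).T+[q[0],q[1],0]
x2,r=fit(m2,pix2,[.5,0,2.03]);print("sq",x2,np.degrees(x2[2]),r.tolist())
sp=Rz(x2[2])@pl([[.018,0,0]])[0]+[x2[0],x2[1],0];print("sqspot",sp,at(c,pix2[2],.0597))
E=np.array([[45,118],[146,597]]);
lip=F([(515,62),(585,525)],(170,40)); 
print("lip proj",proj(c,m2(x2)*0+ (pl([[-.056,-.056,.005],[-.056,.056,.005],[-.056,0,.005]])@Rz(x2[2]).T+[x2[0],x2[1],0])),lip)
# round : ring + disc outline
a=np.linspace(0,2*np.pi,400)
D=pl(np.c_[.056*np.cos(a),.056*np.sin(a),0*a])
out=F([(62,215),(130,385),(210,455),(330,492),(562,280),(100,90)],(25,0))
ring=F([(232,248)],(25,0)); foot=F([(617,100),(655,458)],(25,0))
from scipy.spatial.distance import cdist
def f(q):
    T=lambda P:P@Rz(q[2]).T+[q[0],q[1],0]
    d=cdist(out,proj(c,T(D))).min(1)
    return np.r_[(proj(c,T(pl([[.018,0,0]])))-ring).ravel(),d,(proj(c,T(np.array([[-.055,-.045,.006],[-.055,.045,.006]])))-foot).ravel()*.5]
r=least_squares(f,[.505,.219,1.9],loss="soft_l1");x3=r.x
print("ro",x3,np.degrees(x3[2]),np.round(f(x3),1)); print("rospot",Rz(x3[2])@pl([[.018,0,0]])[0]+[x3[0],x3[1],0],at(c,ring[0],.0597))
E
python3 fit.py
```

```text
stand [ 0.49533446 -0.16786087  0.35569343] 20.379732066937834 [[-0.6, 0.1], [0.5, 0.3], [0.1, -0.3], [-0.6, -0.3], [0.3, 0.1]]
sq [ 0.50025883 -0.00440946  2.04234928] 117.01799386532548 [[-0.5, -0.9], [-0.1, 0.7], [0.7, 0.1]]
sqspot [0.49236058 0.01107969 0.05965874] [0.49226606 0.01202851 0.0597    ]
lip proj [[256.0652125   48.68668889]
 [268.42750665 127.67122245]
 [262.40375833  89.17224269]] [[255.41666667  49.91666667]
 [267.08333333 127.08333333]]
ro [0.5078182  0.21774079 1.90157458] 108.95219786783443 [ 0.8 -0.3  0.6  0.5  0.   0.1  1.2  1.3  0.1 -0.3  0.1  0.6]
rospot [0.50217137 0.23418493 0.05965874] [0.50139222 0.23519891 0.0597    ]
```

```bash
cat > d.py <<'E'
from h import *
import sys
from bench import robot
# usage: d.py x y z  [rotvec via target R columns: yaw]  -> delta in tool frame
def delta(p,Rt=None,o=None):
    o=o or robot.get_obs(); R=Ro.from_euler('xyz',o["ee_rot"]).as_matrix()
    d=R.T@(np.array(p)-o["tool_pos"]); w=np.zeros(3)
    if Rt is not None: w=np.degrees(Ro.from_matrix(R.T@Rt).as_rotvec())
    print("t",round(o["time"],2),"pos",np.round(o["tool_pos"],4),"rpy",np.round(o["ee_rot"],3),"F",np.round(o["wrist_force"],1),"w",round(o["width"],4),"q",np.round(o["joint_positions"],2))
    print("dxyz mm",np.round(d*1000,1),"norm",round(np.linalg.norm(d)*1000,1),"rot deg",np.round(w,2)); return d,w
def down(yaw): return Ro.from_euler('xyz',[np.pi,0,yaw]).as_matrix()
E
python3 - <<'E'
from d import *
delta([.4953,-.1679,.2],down(np.radians(-69.6)))
E
```

```text
t 2.13 pos [ 0.4108 -0.1198  0.3447] rpy [-3.137  0.004 -1.251] F [-0.6 -0.3 -0.2] w 0.0941 q [-0.42 -0.17  1.34  0.01  1.97  0.83]
dxyz mm [ 72.8 -64.4 144.7] norm 174.3 rot deg [-0.26  0.21 -2.06]
```

Request:
jog_arm([
  {"x": 0.018, "y": -0.016, "z": 0.014, "rx": -0.1, "ry": 0.1, "rz": -1},
  {"x": 0.018, "y": -0.016, "z": 0.02, "rx": -0.1, "ry": 0.1, "rz": -1},
  {"x": 0.018, "y": -0.016, "z": 0.025, "rx": 0, "ry": 0, "rz": 0},
  {"x": 0.018, "y": -0.016, "z": 0.025, "rx": 0, "ry": 0, "rz": 0},
  {"x": 0, "y": 0, "z": 0.03, "rx": 0, "ry": 0, "rz": 0},
  {"x": 0, "y": 0, "z": 0.03, "rx": 0, "ry": 0, "rz": 0},
  {"x": 0, "y": 0, "z": 0, "rx": 0, "ry": 0, "rz": 0},
  {"x": 0, "y": 0, "z": 0, "rx": 0, "ry": 0, "rz": 0},
], claw=1)

```text
time: 2.8
tool_pos: [0.4963, -0.1766, 0.1962]
ee_rot: [-3.141, -0.007, -1.216]
wrist_force: [0.2, 0.3, 0.8]
width: 0.094
```

```bash
python3 - <<'E'
from d import *
from bench import cams
delta([.4953,-.1679,.121],down(np.radians(-69.6)))
import pickle
s=cams.snapshot("wrist");pickle.dump(s,open("w2.pkl","wb")); c=cam(s)
a=s["img"][:,:,::-1].copy()
for P in [(.4953,-.1679,.17)]:
    u=proj(c,P)[0]; print(u); cv2.circle(a,tuple(int(round(i)) for i in u),3,(0,0,255),1)
cv2.imwrite("pics/w3.png",cv2.resize(a,None,fx=1.42,fy=1.42))
E
```

```text
t 2.8 pos [ 0.4963 -0.1766  0.1962] rpy [-3.141 -0.007 -1.216] F [0.2 0.3 0.8] w 0.094 q [-0.45  0.03  1.45 -0.    1.66  0.77]
dxyz mm [-9.  -2.1 75.1] norm 75.7 rot deg [-0.01 -0.4  -0.06]
[266.27440378 235.01612101]
```

View pics/w3.png

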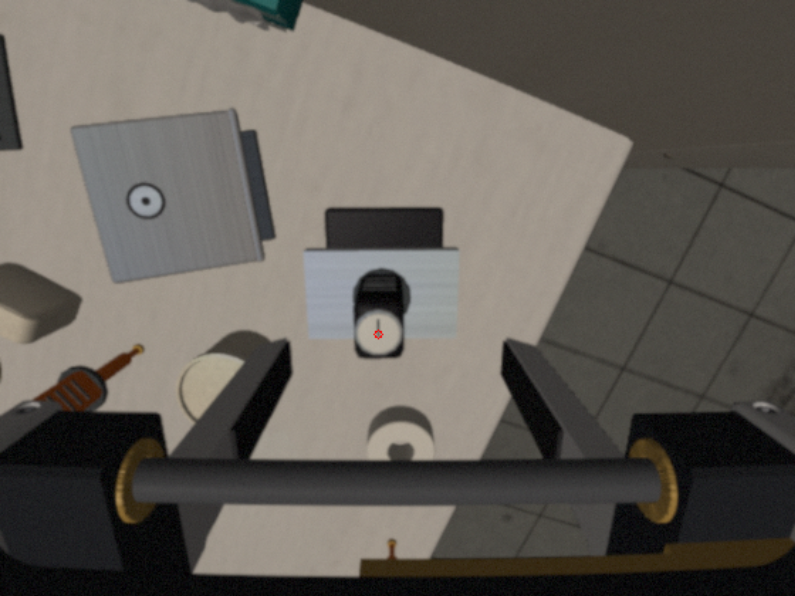

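Request:
jog_arm([
  {"x": -0.009, "y": -0.002, "z": 0, "rx": 0, "ry": -0.4, "rz": 0},
  {"x": 0, "y": 0, "z": 0.02, "rx": 0, "ry": 0, "rz": 0},
  {"x": 0, "y": 0, "z": 0.02, "rx": 0, "ry": 0, "rz": 0},
  {"x": 0, "y": 0, "z": 0.02, "rx": 0, "ry": 0, "rz": 0},
  {"x": 0, "y": 0, "z": 0.01, "rx": 0, "ry": 0, "rz": 0},
  {"x": 0, "y": 0, "z": 0, "rx": 0, "ry": 0, "rz": 0},
  {"x": 0, "y": 0, "z": 0, "rx": 0, "ry": 0, "rz": 0},
], claw=1)

```text
time: 3.43
tool_pos: [0.5015, -0.1696, 0.142]
ee_rot: [-3.121, -0.018, -1.217]
wrist_force: [0.8, 0.1, -0.3]
width: 0.094
```

```bash
python3 - <<'E'
from d import *
delta([.4953,-.1679,.121],down(np.radians(-69.6)))
E
```

```text
t 3.43 pos [ 0.5015 -0.1696  0.142 ] rpy [-3.121 -0.018 -1.217] F [ 0.8  0.1 -0.3] w 0.094 q [-0.43  0.04  1.55  0.    1.53  0.78]
dxyz mm [-4.1  5.6 20.8] norm 21.9 rot deg [-1.2  -1.04 -0.13]
```

Request:
jog_arm([
  {"x": -0.004, "y": 0.0056, "z": 0.01, "rx": -1.2, "ry": -1, "rz": 0},
  {"x": 0, "y": 0, "z": 0.005, "rx": 0, "ry": 0, "rz": 0},
  {"x": 0, "y": 0, "z": 0.005, "rx": 0, "ry": 0, "rz": 0},
  {"x": 0, "y": 0, "z": 0, "rx": 0, "ry": 0, "rz": 0},
], claw=1)

```text
time: 3.77
tool_pos: [0.4973, -0.1687, 0.126]
ee_rot: [-3.137, -0.006, -1.217]
wrist_force: [-0.4, 0.4, 0.0]
width: 0.094
```

```bash
python3 - <<'E'
from d import *
delta([.4953,-.1679,.121],down(np.radians(-69.6)))
E
```

```text
t 3.77 pos [ 0.4973 -0.1687  0.126 ] rpy [-3.137 -0.006 -1.217] F [-0.4  0.4  0. ] w 0.094 q [-0.43  0.06  1.56 -0.    1.52  0.78]
dxyz mm [-1.4  1.6  5. ] norm 5.4 rot deg [-0.28 -0.32 -0.11]
```

Request:
jog_arm([
  {"x": -0.0014, "y": 0.0016, "z": 0.005, "rx": -0.3, "ry": -0.3, "rz": -0.1},
  {"x": -0.0003, "y": 0.0003, "z": 0.001, "rx": 0, "ry": 0, "rz": 0},
  {"x": 0, "y": 0, "z": 0, "rx": 0, "ry": 0, "rz": 0},
], claw=1)

```text
time: 4.02
tool_pos: [0.495, -0.1678, 0.1197]
ee_rot: [3.141, -0.0, -1.215]
wrist_force: [-0.1, 0.4, -0.6]
width: 0.094
```

```bash
python3 - <<'E'
from d import *
from bench import cams
delta([.4953,-.1679,.121],down(np.radians(-69.6)))
s=cams.snapshot("wrist")
a=s["img"][:,:,::-1].copy()
cv2.imwrite("pics/w4.png",cv2.resize(a,None,fx=1.42,fy=1.42))
E
```

```text
t 4.02 pos [ 0.495  -0.1678  0.1197] rpy [ 3.141 -0.    -1.215] F [-0.1  0.4 -0.6] w 0.094 q [-0.44  0.06  1.57 -0.    1.51  0.78]
dxyz mm [ 0.2 -0.3 -1.3] norm 1.4 rot deg [ 0.03 -0.01 -0.  ]
```

View pics/w4.png

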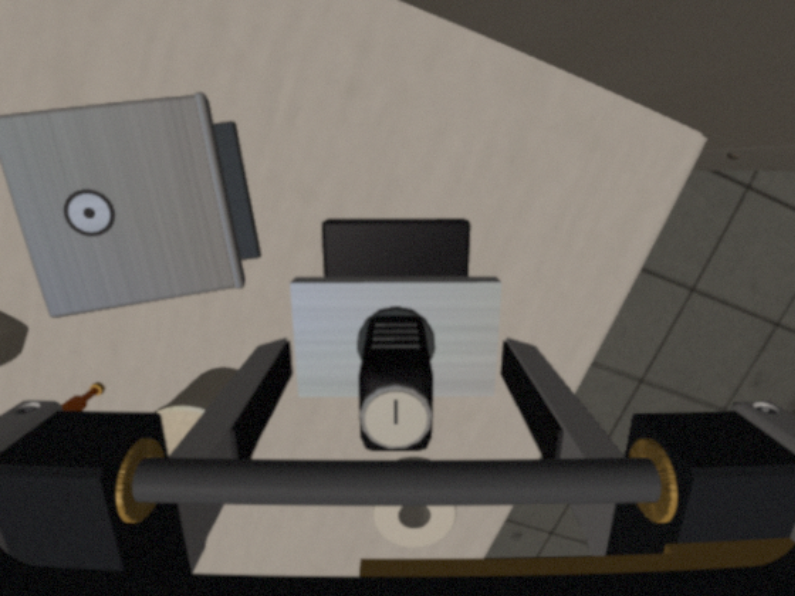

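Request:
jog_arm([
  {"x": 0, "y": 0, "z": 0, "rx": 0, "ry": 0, "rz": 0},
  {"x": 0, "y": 0, "z": 0, "rx": 0, "ry": 0, "rz": 0},
  {"x": 0, "y": 0, "z": 0, "rx": 0, "ry": 0, "rz": 0},
  {"x": 0, "y": 0, "z": 0, "rx": 0, "ry": 0, "rz": 0},
  {"x": 0, "y": 0, "z": 0, "rx": 0, "ry": 0, "rz": 0},
  {"x": 0, "y": 0, "z": 0, "rx": 0, "ry": 0, "rz": 0},
  {"x": 0, "y": 0, "z": 0, "rx": 0, "ry": 0, "rz": 0},
  {"x": 0, "y": 0, "z": 0, "rx": 0, "ry": 0, "rz": 0},
], claw=0)

```text
time: 4.73
tool_pos: [0.4953, -0.168, 0.1203]
ee_rot: [-3.141, -0.001, -1.215]
wrist_force: [-0.2, 0.1, 1.4]
width: 0.0439
```

Request:
jog_arm([
  {"x": 0, "y": 0, "z": 0, "rx": 0, "ry": 0, "rz": 0},
  {"x": 0, "y": 0, "z": 0, "rx": 0, "ry": 0, "rz": 0},
  {"x": 0, "y": 0, "z": 0, "rx": 0, "ry": 0, "rz": 0},
  {"x": 0, "y": 0, "z": 0, "rx": 0, "ry": 0, "rz": 0},
  {"x": 0, "y": 0, "z": 0, "rx": 0, "ry": 0, "rz": 0},
], claw=0)

```text
time: 5.15
tool_pos: [0.4953, -0.1679, 0.1203]
ee_rot: [-3.141, -0.001, -1.215]
wrist_force: [0.7, -0.9, 0.3]
width: 0.0258
```

Request:
jog_arm([
  {"x": 0, "y": 0, "z": -0.008, "rx": 0, "ry": 0, "rz": 0},
  {"x": 0, "y": 0, "z": -0.01, "rx": 0, "ry": 0, "rz": 0},
  {"x": 0, "y": 0, "z": -0.01, "rx": 0, "ry": 0, "rz": 0},
], claw=0)

```text
time: 5.4
tool_pos: [0.4931, -0.1669, 0.1465]
ee_rot: [3.136, 0.005, -1.215]
wrist_force: [0.5, 0.5, -1.9]
width: 0.0258
```

```bash
python3 - <<'E'
from d import *
delta([.4953,-.1679,.205],down(np.radians(-69.6)))
E
```

```text
t 5.4 pos [ 0.4931 -0.1669  0.1465] rpy [ 3.136  0.005 -1.215] F [ 0.5  0.5 -1.9] w 0.0258 q [-0.44  0.05  1.53 -0.    1.57  0.78]
dxyz mm [  1.4  -1.4 -58.5] norm 58.6 rot deg [ 0.31  0.28 -0.01]
```

Request:
jog_arm([
  {"x": 0.0014, "y": -0.0014, "z": -0.01, "rx": 0.3, "ry": 0.3, "rz": 0},
  {"x": 0.0005, "y": -0.0006, "z": -0.01, "rx": 0.1, "ry": 0.1, "rz": 0},
  {"x": 0.0005, "y": -0.0006, "z": -0.01, "rx": 0.1, "ry": 0.1, "rz": 0},
], claw=0)

```text
time: 5.65
tool_pos: [0.4969, -0.1685, 0.1805]
ee_rot: [-3.137, -0.006, -1.215]
wrist_force: [-0.4, 0.4, -1.0]
width: 0.0258
```

```bash
python3 - <<'E'
from d import *
delta([.4953,-.1679,.225],down(np.radians(-69.6)))
E
```

```text
t 5.65 pos [ 0.4969 -0.1685  0.1805] rpy [-3.137 -0.006 -1.215] F [-0.4  0.4 -1. ] w 0.0258 q [-0.43  0.03  1.48 -0.    1.62  0.78]
dxyz mm [ -0.9   1.1 -44.5] norm 44.5 rot deg [-0.29 -0.33 -0.01]
```

Request:
jog_arm([
  {"x": -0.0009, "y": 0.0011, "z": -0.012, "rx": -0.3, "ry": -0.3, "rz": 0},
  {"x": 0.0003, "y": -0.0003, "z": -0.012, "rx": 0, "ry": 0, "rz": 0},
  {"x": 0.0003, "y": -0.0003, "z": -0.012, "rx": 0, "ry": 0, "rz": 0},
  {"x": 0, "y": 0, "z": -0.012, "rx": 0, "ry": 0, "rz": 0},
  {"x": 0, "y": 0, "z": -0.01, "rx": 0, "ry": 0, "rz": 0},
  {"x": 0, "y": 0, "z": 0, "rx": 0, "ry": 0, "rz": 0},
  {"x": 0, "y": 0, "z": 0, "rx": 0, "ry": 0, "rz": 0},
], claw=0)

```text
time: 6.23
tool_pos: [0.4983, -0.1692, 0.2518]
ee_rot: [-3.132, -0.01, -1.215]
wrist_force: [-0.5, 0.6, -0.9]
width: 0.0257
```

```bash
cat > tgt.py <<'E'
from d import *
RO=dict(c=[.5022,.2345,.0597],up=np.radians(109.3)); SQ=dict(c=[.4923,.0113,.0597],up=np.radians(116.6))
def target(S,h,L=.0983,R0=down(np.radians(-69.6))):
    # tip-end free point at height h (m) along normal above spot (negative = compress); L = TCP->tip free along tool z
    t=np.radians(15); u=np.array([np.cos(S["up"]),np.sin(S["up"]),0])
    n=-np.sin(t)*u+np.array([0,0,np.cos(t)])
    ax=np.cross([0,0,1],n); ax/=np.linalg.norm(ax)
    R=Ro.from_rotvec(ax*t).as_matrix()@R0
    assert np.allclose(R[:,2],-n)
    return np.array(S["c"])+n*(h+L),R
E
python3 - <<'E'
from tgt import *
for S in (RO,SQ):
    p,R=target(S,.05); print(p,Ro.from_matrix(R).as_euler('xyz')); delta(p,R)
from bench import cams
for n in("wrist","side"):
  s=cams.snapshot(n)
  cv2.imwrite(f"pics/w5{n}.png",cv2.resize(s["img"][:,:,::-1],None,fx=1.42,fy=1.42))
E
```

```text
[0.51488609 0.19827422 0.2029468 ] [-3.13644876  0.26175001 -1.21407208]
t 6.23 pos [ 0.4983 -0.1692  0.2518] rpy [-3.132 -0.01  -1.215] F [-0.5  0.6 -0.9] w 0.0257 q [-0.43  0.02  1.35 -0.    1.76  0.78]
dxyz mm [-339.2 -143.2   46.8] norm 371.1 rot deg [ -0.24 -15.56   0.06]
[ 0.50948628 -0.0230202   0.2029468 ] [ 3.11266239  0.26023247 -1.2185351 ]
t 6.23 pos [ 0.4983 -0.1692  0.2518] rpy [-3.132 -0.01  -1.215] F [-0.5  0.6 -0.9] w 0.0257 q [-0.43  0.02  1.35 -0.    1.76  0.78]
dxyz mm [-133.6  -61.    48.1] norm 154.6 rot deg [ -2.15 -15.48   0.05]
```

View pics/w5wrist.png

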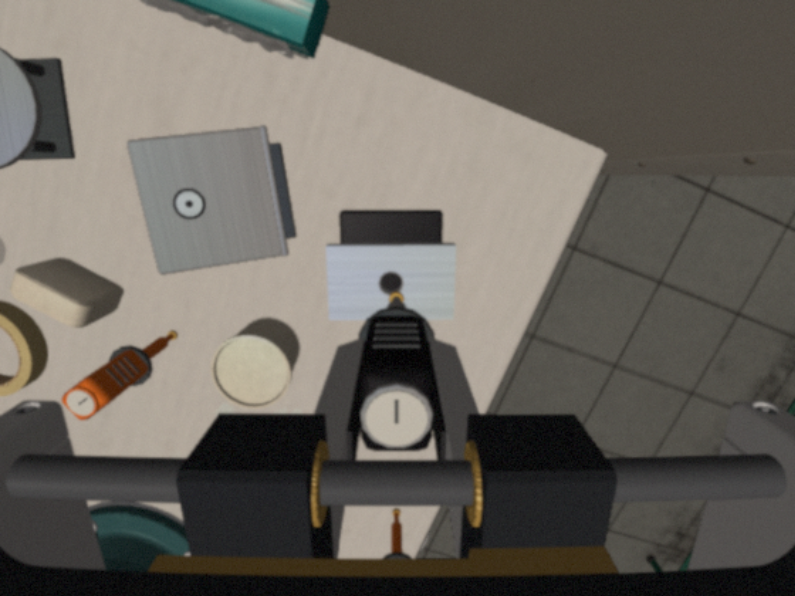

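View pics/w5side.png

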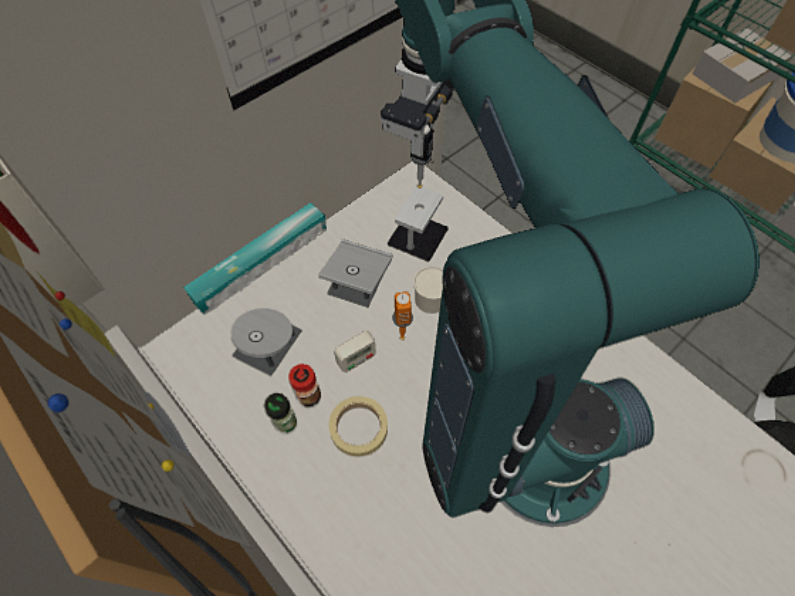

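Request:
jog_arm([
  {"x": -0.02, "y": -0.009, "z": 0, "rx": -0.5, "ry": -0.6, "rz": 0},
  {"x": -0.034, "y": -0.0143, "z": 0, "rx": 0, "ry": 0, "rz": 0},
  {"x": -0.034, "y": -0.0143, "z": 0, "rx": 0, "ry": 0, "rz": 0},
  {"x": -0.034, "y": -0.0143, "z": 0, "rx": 0, "ry": 0, "rz": 0},
  {"x": -0.034, "y": -0.0143, "z": 0, "rx": 0, "ry": 0, "rz": 0},
  {"x": -0.034, "y": -0.0143, "z": 0, "rx": 0, "ry": 0, "rz": 0},
  {"x": -0.034, "y": -0.0143, "z": 0, "rx": 0, "ry": 0, "rz": 0},
  {"x": -0.034, "y": -0.0143, "z": 0, "rx": 0, "ry": 0, "rz": 0},
  {"x": -0.034, "y": -0.0143, "z": 0, "rx": 0, "ry": 0, "rz": 0},
  {"x": -0.017, "y": -0.007, "z": 0, "rx": 0, "ry": 0, "rz": 0},
  {"x": 0, "y": 0, "z": 0, "rx": 0, "ry": 0, "rz": 0},
], claw=0)

```text
time: 7.25
tool_pos: [0.5091, 0.1786, 0.2364]
ee_rot: [3.119, 0.01, -1.223]
wrist_force: [-0.6, -0.4, -1.4]
width: 0.0256
```

```bash
python3 - <<'E'
from tgt import *
p,R=target(RO,.07); delta(p,R)
E
```

```text
t 7.25 pos [0.5091 0.1786 0.2364] rpy [ 3.119  0.01  -1.223] F [-0.6 -0.4 -1.4] w 0.0256 q [0.23 0.08 1.32 0.01 1.77 1.45]
dxyz mm [-11.2 -12.4  14. ] norm 21.8 rot deg [  1.5  -14.43  -0.65]
```

Request:
jog_arm([
  {"x": -0.003, "y": -0.003, "z": 0.0, "rx": 0.5, "ry": -3, "rz": -0.3},
  {"x": -0.003, "y": -0.003, "z": 0.0, "rx": 0.5, "ry": -3, "rz": -0.3},
  {"x": -0.003, "y": -0.003, "z": 0.003, "rx": 0.5, "ry": -3, "rz": 0},
  {"x": -0.002, "y": -0.003, "z": 0.003, "rx": 0, "ry": -3, "rz": 0},
  {"x": 0, "y": 0, "z": 0.003, "rx": 0, "ry": -2.4, "rz": 0},
  {"x": 0, "y": 0, "z": 0, "rx": 0, "ry": 0, "rz": 0},
  {"x": 0, "y": 0, "z": 0, "rx": 0, "ry": 0, "rz": 0},
], claw=0)

```text
time: 7.83
tool_pos: [0.5131, 0.1931, 0.2208]
ee_rot: [3.134, 0.27, -1.214]
wrist_force: [-0.5, -0.2, -1.1]
width: 0.0256
```

```bash
python3 - <<'E'
from tgt import *
p,R=target(RO,.05); delta(p,R)
E
```

```text
t 7.83 pos [0.5131 0.1931 0.2208] rpy [ 3.134  0.27  -1.214] F [-0.5 -0.2 -1.1] w 0.0256 q [0.09 0.11 1.35 0.26 1.76 1.34]
dxyz mm [ 0.6 -3.7 18.3] norm 18.7 rot deg [0.76 0.47 0.02]
```

Request:
jog_arm([
  {"x": 0.0006, "y": -0.0037, "z": 0.01, "rx": 0.7, "ry": 0.5, "rz": 0},
  {"x": 0, "y": 0, "z": 0.01, "rx": 0, "ry": 0, "rz": 0},
  {"x": 0, "y": 0, "z": 0.01, "rx": 0, "ry": 0, "rz": 0},
  {"x": 0, "y": 0, "z": 0.008, "rx": 0, "ry": 0, "rz": 0},
  {"x": 0, "y": 0, "z": 0, "rx": 0, "ry": 0, "rz": 0},
  {"x": 0, "y": 0, "z": 0, "rx": 0, "ry": 0, "rz": 0},
], claw=0)

```text
time: 8.33
tool_pos: [0.512, 0.2022, 0.1804]
ee_rot: [-3.14, 0.257, -1.214]
wrist_force: [-0.3, -0.3, -0.9]
width: 0.026
```

```bash
cat > chk.py <<'E'
from tgt import *
from bench import cams
import pickle
def chk(S,tag,h,names=("wrist","side","scene")):
    o=robot.get_obs();R=Ro.from_euler('xyz',o["ee_rot"]).as_matrix(); tip=o["tool_pos"]+R[:,2]*.0983
    p,Rt=target(S,0); n=-Rt[:,2]; e=tip-np.array(S["c"])
    print("tip",np.round(tip,4),"height mm",round(e@n*1000,1),"lateral",np.round((e-n*(e@n))*1000,1),"tilt err",round(np.degrees(np.arccos(min(1,R[:,2]@Rt[:,2]))),2))
    p,Rt=target(S,h); delta(p,Rt,o)
    for m in names:
        s=cams.snapshot(m);pickle.dump(s,open(f"{tag}_{m}.pkl","wb")); c=cam(s); 
        k=6; u=proj(c,[tip,S["c"]]); x,y=[int(max(0,v)) for v in u.mean(0)-50]; 
        a=cv2.resize(s["img"][y:y+100,x:x+100,::-1],None,fx=k,fy=k,interpolation=cv2.INTER_CUBIC)
        for q,col in zip(u,((0,0,255),(0,255,0))):
            q=(q-[x,y]+.5)*k-.5; cv2.drawMarker(a,tuple(int(v) for v in q),col,cv2.MARKER_CROSS,16,1)
        print(m,u.round(1).tolist(),x,y); cv2.imwrite(f"pics/{tag}_{m}.png",a)
E
python3 -c "
from chk import *
chk(RO,'r1',.01)"
```

```text
tip [0.5035 0.2257 0.0854] height mm 27.1 lateral [-1.  -2.2 -0.5] tilt err 0.34
t 8.33 pos [0.512  0.2022 0.1804] rpy [-3.14   0.257 -1.214] F [-0.3 -0.3 -0.9] w 0.026 q [0.11 0.11 1.42 0.25 1.67 1.35]
dxyz mm [-1.4 -1.5 17. ] norm 17.2 rot deg [ 0.19 -0.29 -0.02]
wrist [[278.3, 209.5], [276.4, 200.5]] 227 155
side [[180.2, 229.0], [179.8, 236.1]] 129 182
scene [[290.7, 154.3], [289.1, 158.6]] 239 106
```

View pics/r1_wrist.png

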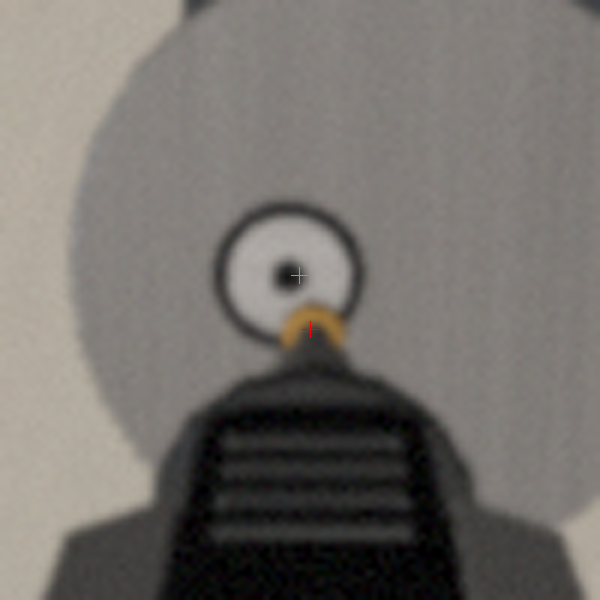

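View pics/r1_side.png

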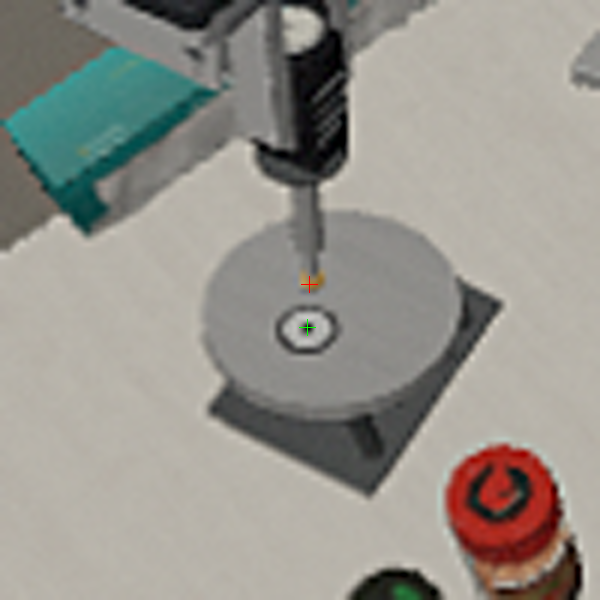

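View pics/r1_scene.png

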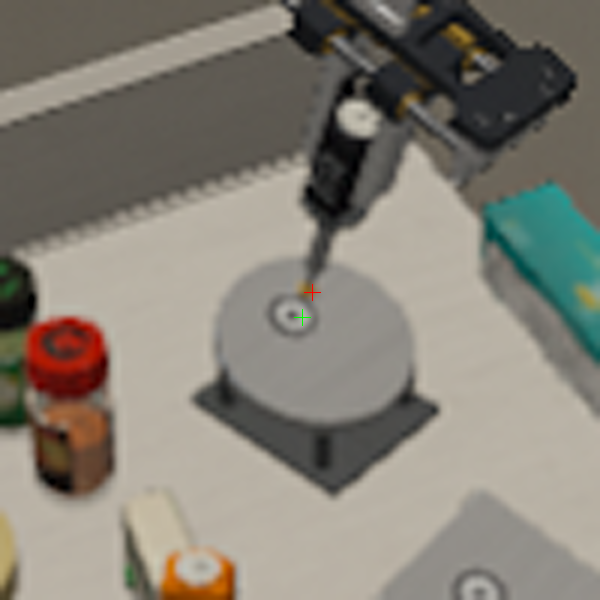

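```bash
sed -i 's/c=\[.5022,.2345,.0597\]/c=[.5017,.2359,.0600]/' tgt.py; cat > force.py <<'E'
from tgt import *
from bench import cams
def force(S,n=8,cal=None):
    f=[];P=[]
    for i in range(n):
        cams.snapshot("side"); o=robot.get_obs(); f.append(o["wrist_force"]);P.append(o["tool_pos"])
    f=np.array(f);_,R=target(S,0);nn=-R[:,2]
    print("F mean",f.mean(0).round(2),"sd",f.std(0).round(2),"normal",round(float((f@nn).mean()),2),"se",round(float((f@nn).std()/n**.5),2),"z sd mm",np.std(P,0)*1000)
    o=robot.get_obs();R=Ro.from_euler('xyz',o["ee_rot"]).as_matrix(); e=o["tool_pos"]+R[:,2]*.0983-S["c"]
    print("free-tip height mm",round(e@nn*1000,1),"lat",((e-nn*(e@nn))*1000).round(1))
E
python3 -c "
from force import *
force(RO,8)
p,R=target(RO,.005);delta(p,R)"
```

```text
F mean [-0.14  0.13 -1.51] sd [0.34 0.47 0.41] normal -1.51 se 0.11 z sd mm [0.08595015 0.04164311 0.14248165]
free-tip height mm 28.0 lat [ 0.2 -3.7 -0.9]
t 8.88 pos [0.5127 0.2019 0.1812] rpy [-3.138  0.257 -1.215] F [ 0.5 -0.  -2.2] w 0.0262 q [0.11 0.11 1.42 0.25 1.67 1.35]
dxyz mm [-3.2 -1.  23. ] norm 23.2 rot deg [ 0.1  -0.3  -0.05]
```

Request:
jog_arm([
  {"x": -0.0032, "y": -0.001, "z": 0.005, "rx": 0.1, "ry": -0.3, "rz": 0},
  {"x": 0, "y": 0, "z": 0.005, "rx": 0, "ry": 0, "rz": 0},
  {"x": 0, "y": 0, "z": 0.005, "rx": 0, "ry": 0, "rz": 0},
  {"x": 0, "y": 0, "z": 0.005, "rx": 0, "ry": 0, "rz": 0},
  {"x": 0, "y": 0, "z": 0, "rx": 0, "ry": 0, "rz": 0},
  {"x": 0, "y": 0, "z": 0, "rx": 0, "ry": 0, "rz": 0},
], claw=0)

```text
time: 9.38
tool_pos: [0.5102, 0.2109, 0.1601]
ee_rot: [-3.138, 0.263, -1.215]
wrist_force: [0.6, -0.3, -1.0]
width: 0.0257
```

```bash
python3 -c "
from chk import *
chk(RO,'r2',-.0075)"
```

```text
tip [0.5017 0.2349 0.0651] height mm 5.2 lateral [-0.4  0.3  0.1] tilt err 0.07
t 9.38 pos [0.5102 0.2109 0.1601] rpy [-3.138  0.263 -1.215] F [ 0.6 -0.3 -1. ] w 0.0257 q [0.13 0.12 1.45 0.26 1.63 1.35]
dxyz mm [ 0.4 -0.2 12.7] norm 12.7 rot deg [ 0.05  0.05 -0.07]
wrist [[278.3, 209.6], [278.7, 207.8]] 228 158
side [[179.3, 235.4], [179.4, 236.5]] 129 185
scene [[288.9, 157.3], [288.7, 158.3]] 238 107
```

View pics/r2_wrist.png

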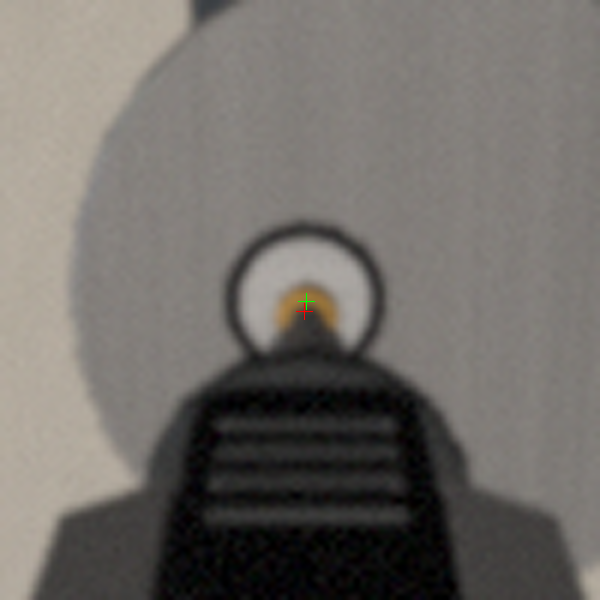

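View pics/r2_side.png

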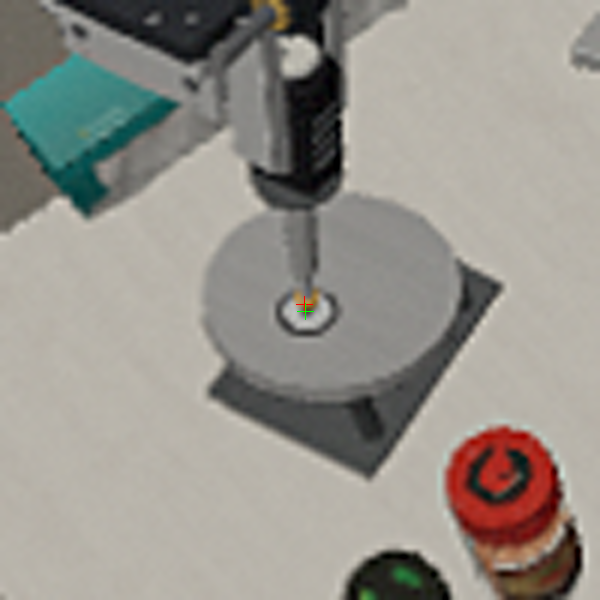

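View pics/r2_scene.png

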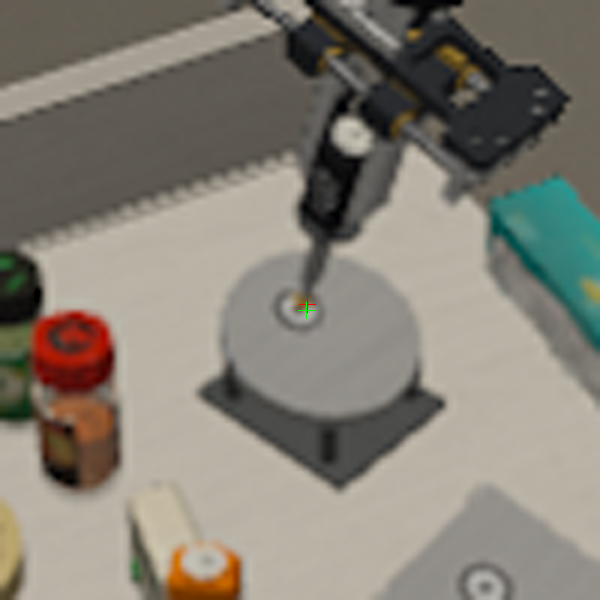

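Request:
jog_arm([
  {"x": 0.0003, "y": 0, "z": 0.004, "rx": 0, "ry": 0, "rz": 0},
  {"x": 0, "y": 0, "z": 0.004, "rx": 0, "ry": 0, "rz": 0},
  {"x": 0, "y": 0, "z": 0.004, "rx": 0, "ry": 0, "rz": 0},
  {"x": 0, "y": 0, "z": 0, "rx": 0, "ry": 0, "rz": 0},
], claw=0)

```text
time: 9.87
tool_pos: [0.5106, 0.2136, 0.1496]
ee_rot: [-3.133, 0.262, -1.215]
wrist_force: [0.8, -1.4, 0.1]
width: 0.0258
```

```bash
python3 -c "
from chk import *
from force import force
chk(RO,'r3',-.0075,('wrist','side'))
force(RO,6)"
```

```text
tip [0.5025 0.2377 0.0546] height mm -5.5 lateral [ 1.3  0.4 -0. ] tilt err 0.18
t 9.87 pos [0.5106 0.2136 0.1496] rpy [-3.133  0.262 -1.215] F [ 0.8 -1.4  0.1] w 0.0258 q [0.13 0.12 1.47 0.26 1.6  1.35]
dxyz mm [-0.1  1.1  2. ] norm 2.2 rot deg [-0.18 -0.   -0.04]
wrist [[278.3, 209.5], [278.2, 212.6]] 228 161
side [[179.1, 237.6], [179.4, 236.5]] 129 187
F mean [-0.57 -1.17  0.88] sd [0.68 0.21 0.3 ] normal 1.09 se 0.11 z sd mm [0.01360506 0.01673227 0.06390301]
free-tip height mm -4.8 lat [ 1.3  0.4 -0. ]
```

View pics/r3_wrist.png

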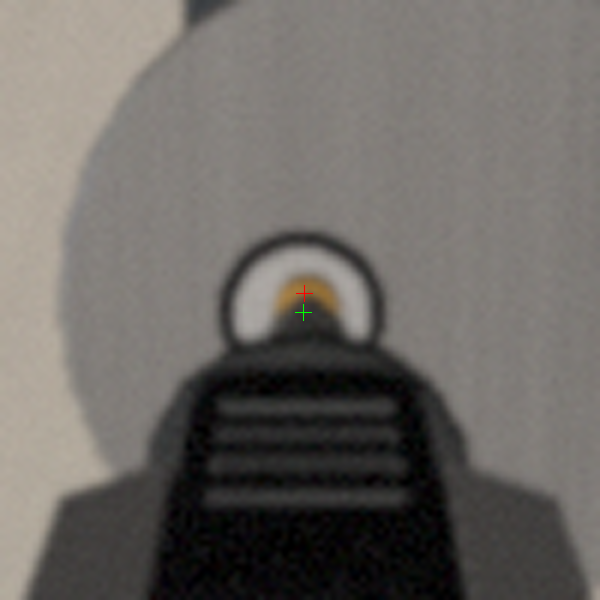

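View pics/r3_side.png

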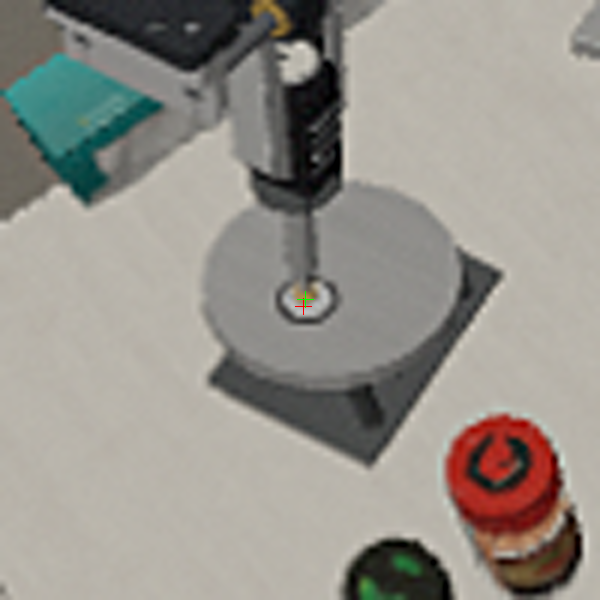

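Request:
jog_arm([
  {"x": 0, "y": 0.0005, "z": 0.0018, "rx": -0.2, "ry": 0, "rz": 0},
  {"x": 0, "y": 0, "z": 0, "rx": 0, "ry": 0, "rz": 0},
  {"x": 0, "y": 0, "z": 0, "rx": 0, "ry": 0, "rz": 0},
], claw=0)

```text
time: 10.52
tool_pos: [0.5108, 0.2138, 0.1491]
ee_rot: [-3.135, 0.261, -1.214]
wrist_force: [-1.7, -1.3, 0.9]
width: 0.0263
```

```bash
python3 -c "
from force import *
force(RO,8)
p,R=target(RO,-.007);delta(p,R)"
```

```text
F mean [-0.46 -0.78  1.07] sd [0.25 0.5  0.43] normal 1.19 se 0.15 z sd mm [0.01379558 0.00556497 0.02196706]
free-tip height mm -6.1 lat [ 1.3  0.4 -0. ]
t 10.92 pos [0.5107 0.2138 0.149 ] rpy [-3.135  0.261 -1.214] F [-0.5  0.1  1.2] w 0.0262 q [0.13 0.12 1.47 0.26 1.6  1.35]
dxyz mm [-0.   1.2  0.9] norm 1.5 rot deg [-0.1  -0.03 -0.02]
```

Request:
jog_arm([
  {"x": 0, "y": 0, "z": 0.0013, "rx": -0.1, "ry": 0, "rz": 0},
  {"x": 0, "y": 0, "z": 0.0004, "rx": 0, "ry": 0, "rz": 0},
  {"x": 0, "y": 0, "z": 0, "rx": 0, "ry": 0, "rz": 0},
  {"x": 0, "y": 0, "z": 0, "rx": 0, "ry": 0, "rz": 0},
  {"x": 0, "y": 0, "z": 0, "rx": 0, "ry": 0, "rz": 0},
], claw=0)

```text
time: 11.33
tool_pos: [0.5107, 0.2142, 0.1475]
ee_rot: [-3.136, 0.261, -1.214]
wrist_force: [-0.8, -0.4, 2.1]
width: 0.0258
```

```bash
python3 -c "
from force import *
force(RO,14)
p,R=target(RO,-.007);delta(p,R)"
```

```text
F mean [-0.5  -1.21  1.33] sd [0.59 0.42 0.55] normal 1.54 se 0.15 z sd mm [0.01207346 0.00945407 0.02309311]
free-tip height mm -7.7 lat [ 1.3  0.4 -0. ]
t 12.03 pos [0.5107 0.2142 0.1475] rpy [-3.136  0.261 -1.214] F [-0.9 -0.8  1.9] w 0.0256 q [0.13 0.12 1.47 0.26 1.6  1.35]
dxyz mm [-0.   1.3 -0.7] norm 1.5 rot deg [-0.01 -0.03 -0.02]
```

Request:
jog_arm([
  {"x": 0, "y": 0, "z": -0.01, "rx": 0, "ry": 0, "rz": 0},
  {"x": 0, "y": 0, "z": -0.015, "rx": 0, "ry": 0, "rz": 0},
  {"x": 0, "y": 0, "z": -0.015, "rx": 0, "ry": 0, "rz": 0},
  {"x": 0, "y": 0, "z": -0.015, "rx": 0, "ry": 0, "rz": 0},
  {"x": 0, "y": 0, "z": 0, "rx": 0, "ry": 0, "rz": 0},
], claw=0)

```text
time: 12.45
tool_pos: [0.5148, 0.2005, 0.2008]
ee_rot: [-3.141, 0.263, -1.215]
wrist_force: [-0.3, 0.6, -2.2]
width: 0.0257
```

```bash
python3 -c "
from tgt import *
p,R=target(SQ,.05);delta(p,R)"
```

```text
t 12.45 pos [0.5148 0.2005 0.2008] rpy [-3.141  0.263 -1.215] F [-0.3  0.6 -2.2] w 0.0257 q [0.11 0.11 1.38 0.26 1.71 1.35]
dxyz mm [200.   82.8 -56.1] norm 223.6 rot deg [-1.67  0.14  0.19]
```

Request:
jog_arm([
  {"x": 0.015, "y": 0.006, "z": -0.009, "rx": -0.5, "ry": 0.1, "rz": 0.1},
  {"x": 0.025, "y": 0.0103, "z": -0.007, "rx": -0.5, "ry": 0, "rz": 0.1},
  {"x": 0.028, "y": 0.0115, "z": -0.007, "rx": -0.5, "ry": 0, "rz": 0},
  {"x": 0.028, "y": 0.0115, "z": -0.007, "rx": 0, "ry": 0, "rz": 0},
  {"x": 0.028, "y": 0.0115, "z": -0.007, "rx": 0, "ry": 0, "rz": 0},
  {"x": 0.028, "y": 0.0115, "z": -0.007, "rx": 0, "ry": 0, "rz": 0},
  {"x": 0.025, "y": 0.0103, "z": -0.007, "rx": 0, "ry": 0, "rz": 0},
  {"x": 0.015, "y": 0.006, "z": -0.004, "rx": 0, "ry": 0, "rz": 0},
  {"x": 0, "y": 0, "z": 0, "rx": 0, "ry": 0, "rz": 0},
  {"x": 0, "y": 0, "z": 0, "rx": 0, "ry": 0, "rz": 0},
], claw=0)

```text
time: 13.28
tool_pos: [0.5101, -0.0205, 0.1987]
ee_rot: [3.11, 0.267, -1.216]
wrist_force: [0.2, 1.3, -1.0]
width: 0.0257
```

```bash
python3 -c "
from tgt import *
p,R=target(SQ,.025);delta(p,R)"
```

```text
t 13.28 pos [ 0.5101 -0.0205  0.1987] rpy [ 3.11   0.267 -1.216] F [ 0.2  1.3 -1. ] w 0.0257 q [-0.29  0.12  1.37  0.2   1.83  0.96]
dxyz mm [ 1.1  1.5 20.4] norm 20.5 rot deg [0.18 0.4  0.13]
```

Request:
jog_arm([
  {"x": 0.001, "y": 0.0015, "z": 0.006, "rx": 0.2, "ry": 0.4, "rz": 0.1},
  {"x": 0, "y": 0, "z": 0.006, "rx": 0, "ry": 0, "rz": 0},
  {"x": 0, "y": 0, "z": 0.006, "rx": 0, "ry": 0, "rz": 0},
  {"x": 0, "y": 0, "z": 0, "rx": 0, "ry": 0, "rz": 0},
  {"x": 0, "y": 0, "z": 0, "rx": 0, "ry": 0, "rz": 0},
], claw=0)

```text
time: 13.7
tool_pos: [0.5056, -0.0128, 0.1775]
ee_rot: [3.112, 0.263, -1.213]
wrist_force: [1.0, 0.6, -1.7]
width: 0.0261
```

```bash
python3 -c "
from chk import *
chk(SQ,'s1',.006)
from force import force
force(SQ,6)"
```

```text
tip [0.494  0.0101 0.0827] height mm 22.7 lateral [-0.9  4.1  1.1] tilt err 0.18
t 13.7 pos [ 0.5056 -0.0128  0.1775] rpy [ 3.112  0.263 -1.213] F [ 1.   0.6 -1.7] w 0.0261 q [-0.27  0.11  1.43  0.2   1.78  0.96]
dxyz mm [ 4.1  0.7 16.6] norm 17.1 rot deg [0.11 0.15 0.31]
wrist [[278.3, 209.5], [282.6, 203.8]] 230 156
side [[247.2, 184.5], [247.8, 189.8]] 197 137
scene [[321.0, 199.8], [319.9, 204.8]] 270 152
F mean [-0.08 -0.29 -1.37] sd [0.11 0.39 0.49] normal -1.27 se 0.22 z sd mm [0.0381789  0.155459   0.04030102]
free-tip height mm 23.8 lat [-0.3  3.   0.8]
```

View pics/s1_wrist.png

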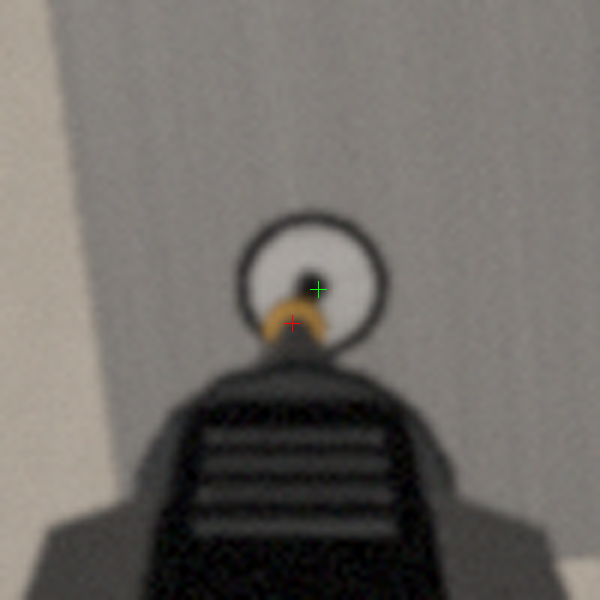

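View pics/s1_side.png

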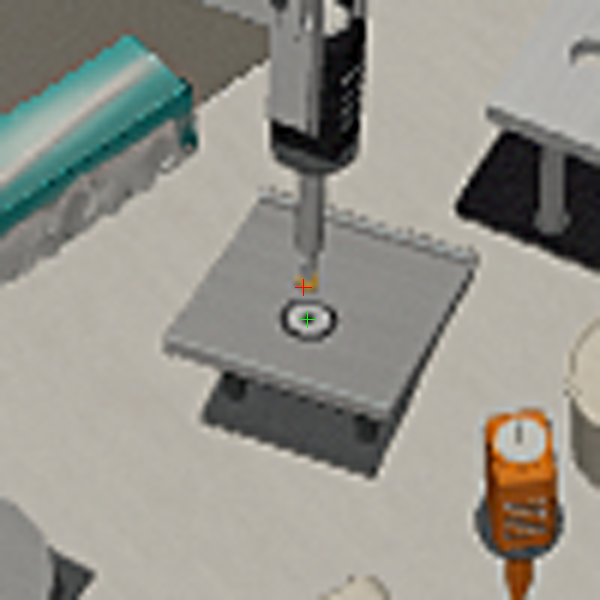

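View pics/s1_scene.png

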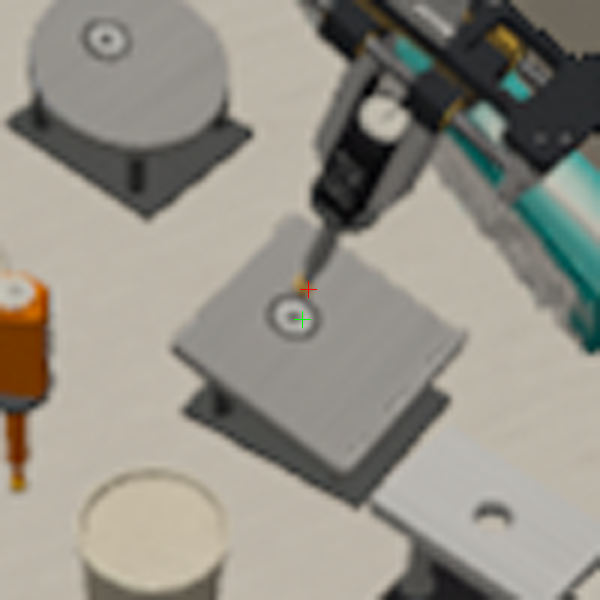

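```bash
sed -i 's/c=\[.4923,.0113,.0597\]/c=[.4919,.0122,.0599]/' tgt.py; python3 -c "
from tgt import *
p,R=target(SQ,.005);delta(p,R)"
```

```text
t 14.15 pos [ 0.5062 -0.0141  0.1783] rpy [ 3.113  0.262 -1.215] F [-0.1 -0.1 -1.1] w 0.0261 q [-0.28  0.11  1.42  0.2   1.78  0.96]
dxyz mm [ 1.9  0.8 18.8] norm 18.9 rot deg [0.02 0.09 0.22]
```

Request:
jog_arm([
  {"x": 0.002, "y": 0.0008, "z": 0.004, "rx": 0, "ry": 0.1, "rz": 0.2},
  {"x": 0, "y": 0, "z": 0.0045, "rx": 0, "ry": 0, "rz": 0},
  {"x": 0, "y": 0, "z": 0.0045, "rx": 0, "ry": 0, "rz": 0},
  {"x": 0, "y": 0, "z": 0.003, "rx": 0, "ry": 0, "rz": 0},
  {"x": 0, "y": 0, "z": 0, "rx": 0, "ry": 0, "rz": 0},
  {"x": 0, "y": 0, "z": 0, "rx": 0, "ry": 0, "rz": 0},
], claw=0)

```text
time: 14.65
tool_pos: [0.5039, -0.0126, 0.1603]
ee_rot: [3.112, 0.26, -1.219]
wrist_force: [0.1, -0.2, -0.9]
width: 0.026
```

```bash
python3 -c "
from force import force
from chk import *
force(SQ,6)
chk(SQ,'s2',-.0075,('wrist',))"
```

```text
F mean [-0.09  0.21 -1.77] sd [0.08 0.44 0.35] normal -1.77 se 0.11 z sd mm [0.17151007 0.06338463 0.25575454]
free-tip height mm 6.5 lat [ 0.3 -0.8 -0.2]
tip [0.493  0.0099 0.066 ] height mm 6.5 lateral [ 0.3 -0.8 -0.2] tilt err 0.05
t 14.95 pos [ 0.5043 -0.0128  0.1609] rpy [ 3.113  0.259 -1.219] F [-0.   0.5 -1.8] w 0.0256 q [-0.27  0.11  1.46  0.2   1.75  0.96]
dxyz mm [-0.8 -0.  14. ] norm 14.0 rot deg [-0.02 -0.05 -0.04]
wrist [[278.3, 209.6], [277.4, 207.7]] 227 158
```

View pics/s2_wrist.png

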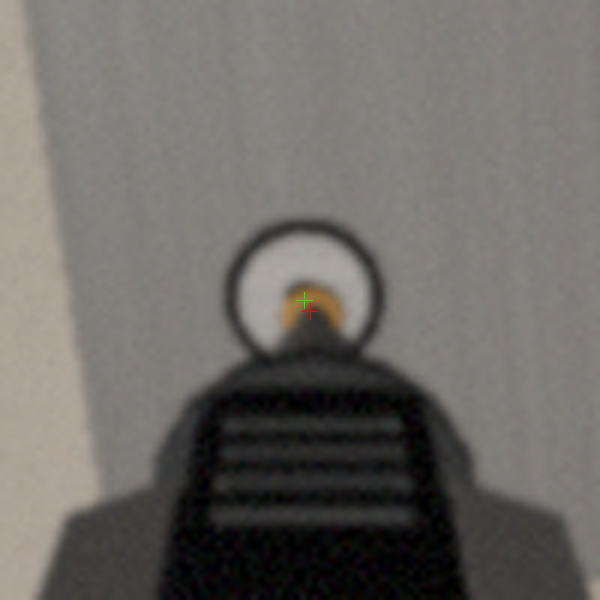

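Request:
jog_arm([
  {"x": -0.0008, "y": 0.0007, "z": 0.004, "rx": 0, "ry": 0, "rz": 0},
  {"x": 0, "y": 0.0003, "z": 0.004, "rx": 0, "ry": 0, "rz": 0},
  {"x": 0, "y": 0, "z": 0.004, "rx": 0, "ry": 0, "rz": 0},
  {"x": 0, "y": 0, "z": 0, "rx": 0, "ry": 0, "rz": 0},
  {"x": 0, "y": 0, "z": 0, "rx": 0, "ry": 0, "rz": 0},
], claw=0)

```text
time: 15.42
tool_pos: [0.5023, -0.0097, 0.1499]
ee_rot: [3.115, 0.258, -1.219]
wrist_force: [0.1, -0.9, 0.8]
width: 0.026
```

```bash
python3 -c "
from force import force
from chk import *
force(SQ,8)
chk(SQ,'s3',-.0075,('wrist',))"
```

```text
F mean [-0.23 -0.17  0.89] sd [0.73 0.76 0.72] normal 0.87 se 0.28 z sd mm [0.00743442 0.01274198 0.07058357]
free-tip height mm -5.2 lat [-0.  -0.5 -0.1]
tip [0.4913 0.0129 0.0548] height mm -5.2 lateral [-0.  -0.5 -0.1] tilt err 0.22
t 15.82 pos [ 0.5023 -0.0097  0.1498] rpy [ 3.115  0.258 -1.219] F [ 0.2 -1.1  0.3] w 0.0261 q [-0.27  0.11  1.48  0.2   1.72  0.96]
dxyz mm [-0.2 -0.4  2.3] norm 2.4 rot deg [-0.16 -0.15 -0.02]
wrist [[278.3, 209.6], [277.8, 210.9]] 228 160
```

View pics/s3_wrist.png

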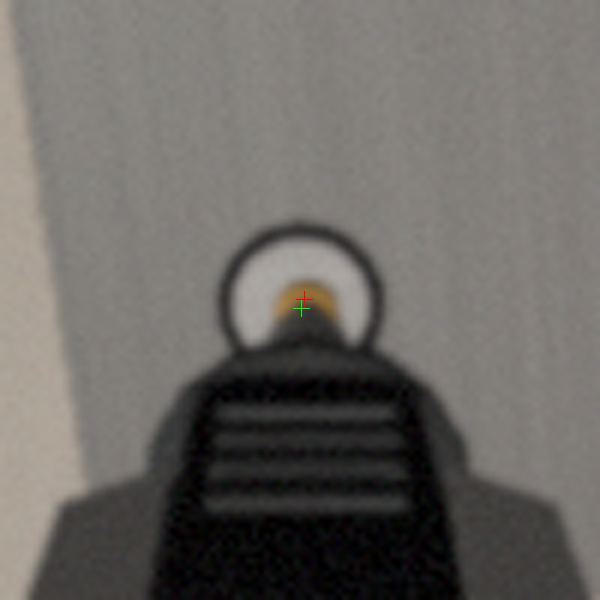

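Request:
jog_arm([
  {"x": 0, "y": 0, "z": 0.002, "rx": -0.15, "ry": -0.15, "rz": 0},
  {"x": 0, "y": 0, "z": 0.0006, "rx": 0, "ry": 0, "rz": 0},
  {"x": 0, "y": 0, "z": 0, "rx": 0, "ry": 0, "rz": 0},
  {"x": 0, "y": 0, "z": 0, "rx": 0, "ry": 0, "rz": 0},
], claw=0)

```text
time: 16.2
tool_pos: [0.5023, -0.0093, 0.1475]
ee_rot: [3.113, 0.26, -1.219]
wrist_force: [-0.3, -0.9, 1.2]
width: 0.0259
```

```bash
python3 -c "
from force import force
from chk import *
force(SQ,16)
chk(SQ,'s4',-.0075)"
```

```text
F mean [ 0.06 -0.83  1.7 ] sd [0.48 0.63 0.42] normal 1.84 se 0.11 z sd mm [0.01017045 0.01566878 0.02459038]
free-tip height mm -7.5 lat [-0.  -0.5 -0.1]
tip [0.491  0.0135 0.0525] height mm -7.5 lateral [-0.  -0.5 -0.1] tilt err 0.04
t 17.0 pos [ 0.5023 -0.0093  0.1475] rpy [ 3.113  0.26  -1.219] F [ 0.7 -0.4  2.1] w 0.0257 q [-0.27  0.11  1.48  0.2   1.72  0.96]
dxyz mm [-0.4 -0.3 -0. ] norm 0.5 rot deg [-0.03 -0.02 -0.02]
wrist [[278.3, 209.6], [277.8, 211.7]] 228 160
side [[247.7, 192.0], [247.7, 190.1]] 197 141
scene [[319.1, 206.1], [319.7, 204.6]] 269 155
```

View pics/s4_wrist.png

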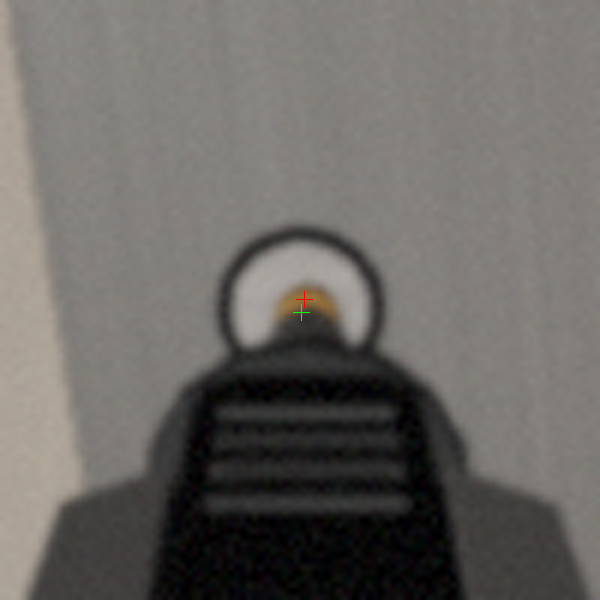

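View pics/s4_scene.png

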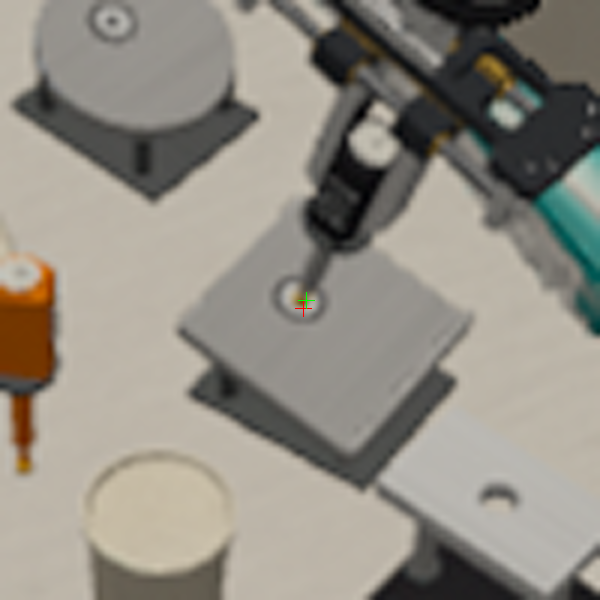

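View pics/s4_side.png

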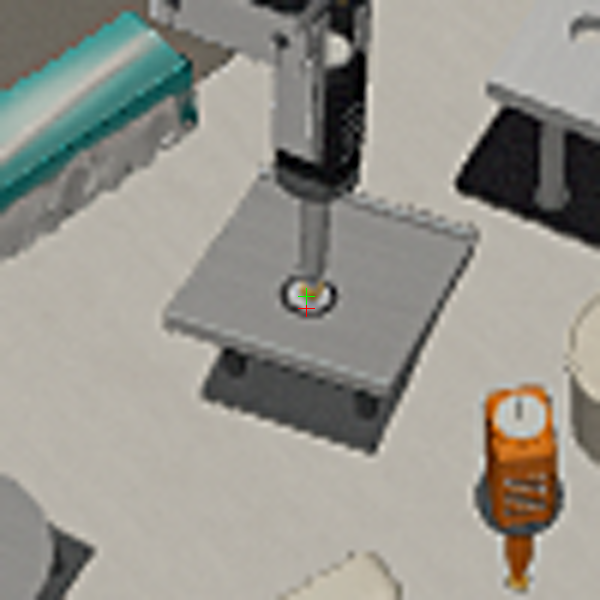

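```bash
python3 -c "
from bench import ticket
print(ticket.close_job())"
```

```text
the job is handed in; nothing more can be done
None
```

I took the black-handled probe out of its stand and checked both plates in the order asked. I handed the job in at about 17 s of robot time, still holding the probe on the square plate.

| Check | Round mark | Square mark |
|---|---|---|
| Spring force, from the wrist reading | about 3.05 N | about 3.35 N |
| Tip pushed in, from position | about 7.7 mm | about 7.5 mm |
| Tip pushed in, from force | about 7.4 mm | about 8.2 mm |
| Tilt from square to the face | under 0.1° | 0.04° |
| Sideways distance from my estimate of the mark centre | about 1.3 mm | about 0.5 mm |

- **Round plate:** the half-way press lasted about 1 s. The tip was on the plate for roughly 2.4 s in all, because I pressed in stages.
- **Square plate:** the tip shows inside the ring in the wrist, side and scene pictures.
- **Tilt figures:** these compare the arm's pose with the given 15° slope and the uphill direction I measured, which is good to about 1°.
- **Where checks disagreed:**
  - The wrist camera put the marks 1–2 mm further uphill than my first estimate, so I corrected both before pressing.
  - In the scene camera the tip and the marks were both offset by about 1.5 pixels, which looks like calibration error in that camera.
- **Other objects:** the arm did not go near the jars, cup, timer or orange look-alikes, and nothing appeared to have moved where they show in the pictures.

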